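# Unload the capped shell and switch the weld fixture

### The arm

A 6-joint arm with a two-finger parallel gripper is mounted at the origin on the work surface. World frame = base frame: x ahead of the robot, y to its left, z up, the work surface at z = 0. Lengths are in m, angles in rad, forces in N, time in s.
With the tool pointing down it reaches from about 0.325 to 0.75 m from the base axis. Payload 7.6 kg.
Tool frame: the origin (TCP) lies midway between the tips of the shut fingers; the grasp point (between the pads) lies ctrl.hold_point_z behind it (ctrl.hold_point_z is the distance from the TCP to the grasp point, in m); z points along the fingers, y is the direction in which the jaws open and shut (so a half turn about z gives the same grasp; the last joint's range is limited). The gripper opens to 85 mm and grips with 20 to 120 N. Pads are 22 mm wide; open, the fingers measure 114 mm over their backs; the gripper's body (76 mm by 85 mm) begins 54 mm behind the grasp point. The pads swing forward as they close: fully open they stand 13 mm farther back than shut.
Start: joints at [-1.261, 0.052, 1.401, -0, 1.689, -0.07], TCP at [0.195, -0.488, 0.231] pointing down, gripper open.
Joint ranges: [-2.9, 2.9], [-0.91, 2.17], [0.12, 2.37], [-1.06, 4.2], [0.26, 2.73], [-2.93, 2.93]. Speed limits (rad/s): [2.57, 2.57, 3.01, 3.14, 3.14, 3.14].

### API

Orientations are given as a 3x3 rotation matrix whose columns are the frame's x, y, z axes.
In Python, from bench import ctrl, eyes, hand_in gives the robot as it stands. The module is installed in compiled form; this text tells all that it offers.
- The arm moves only by the shell command python3 -m jog 'ROWS' [FORCE]. ROWS is JSON, a list of rows, each an object with "jaw": the opening, from 0 (shut) to 1 (fully open); "xyz": the shift along the tool's x, y, z in cm, a list of three; "rotation": the turn, a rotation vector about the tool's x, y, z in rad, a list of three. In form: [{"jaw": jaw, "xyz": [dx, dy, dz], "rotation": [wx, wy, wz]}, ...]. A call has 1 to 20 rows; each row is the pose to reach, as a shift and turn from the pose measured when the call began, along the tool's axes at that moment; what a row does not reach only later rows make up. A row lasts 1/8 s, in which the tool goes at most 62.5 mm and 10.7 degrees, less where a joint would pass 70% of its speed; a pose out of reach is approached as far as the arm can. A call with a gripper value outside its range is refused whole. The fingers move at their own pace and stop on an object; FORCE is the grip in N (left out, the last holds). Time passes only in rows, so rows that repeat a pose let the fingers close. It gives the time, the measured TCP pose, the force and the opening at its end, in the units of the state.
- ctrl.sense(): the state, without advancing time (a new reading comes with each control period).
- eyes.get_image(name): name is "side" or "top"; returns (picture, depth): 480x640x3 uint8, blue, green, red; 480x640 float32, m along the optical axis (not along the pixel's ray), 0 where there is no reading.
- eyes.camera_model(name): a dict with "fx", "fy", "cx", "cy" (pixels), "R" (3x3) and "t" (3): a world point X has camera coordinates R X + t. Camera axes: x right, y down, z forward; pixel columns grow to the right and rows downward; lengths in m; the calibration is good to about 2 mm. A picture is of the moment at which its call begins. camera_model takes no time and is no camera call.
- hand_in(): hands the job in, once; it reports no verdict.
The state is a dict: "clock": time; "q": joint angles; "qvel": joint speeds; "joint_efforts": joint torques, N m; "eef_pos": TCP position; "ee_rot": TCP orientation; "ft_force": force on the tool from outside, world axes, zero at the start; "wrist_torque": the same for the moment, N m; "opening": finger opening in m.
Only numpy, scipy, OpenCV 4.12 (cv2) and the standard library are available. Lean on these libraries where they do the work, as an engineer would, in place of code of your own. Each camera call takes 0.05 s, during which the arm holds its last target. There are 200 camera calls.

### The job

Of the two shells in the weld fixture one already has its cap on and the other is still open. Take out the capped one and set it down, without dropping it, flat and square in the empty lane of the blue tray, with its tab pointing the same way as those of the shells already in the tray. Then swing the fixture's lever fully over to the side of the shell that is still open, and leave that shell, the shells in the tray and the other things on the bench where they are.

Things in the scene. Friction and masses are not known exactly. Their poses are not given: they have to be found in the camera images.
- fixture: Fixed dark steel plate 30 mm thick; origin on the bench midway between its two nests; it spans x -130..70, y -120..120 mm. Nests at x 0, y +55 and -55 mm: rails (5 mm high at the sides, 10 mm at the ends) 2.5 mm clear of a shell resting on the plate top (z 30 mm), tab to the plate's +x. Lever hinge at x -95, y 0, z 52 mm.
- lever (a joint): Lever on the fixture's robot side: 70 mm from hinge to the centre of its black ball (26 mm diameter), on a grey block 55 mm above the bench. Turns about the fixture's x axis, rad: 0 = fully over to the fixture's +y side (leaning 0.6), 0.6 = upright, 1.2 = fully over to its -y side. Starts near upright, stays where left (1 N moves it).
- lever_tip (a point): Centre of the lever's ball, 122 mm above the bench when upright.
- capped: Capped shell, loose, in one of the two nests: aluminium, 60 x 34 mm, walls 30 mm high; a flat tab (14 mm wide, 4 mm thick, 2 mm above the underside) sticks out 18 mm from its +x end. Cap top at 32 mm, on it a central stud, 10 mm diameter, 8 mm high. Origin: centre of the underside of the 60 x 34 mm box; x points to the tab, z up. About 120 g.
- capped_tab (a point): End of the capped shell's tab, 48 mm from the shell's origin along its x, 4 mm above its underside.
- uncapped: The shell still open, loose, in the other nest: same aluminium shell, 60 x 34 mm, walls 30 mm high; a flat tab (14 mm wide, 4 mm thick, 2 mm above the underside) sticks out 18 mm from its +x end. Open top, walls 3 mm, no cap, no stud. Origin: centre of the underside of the 60 x 34 mm box; x points to the tab, z up.
- tray: Fixed blue tray 130 x 274 mm outside (x, y), 30 mm high, walls and floor 5 mm. Two ribs (4 mm wide, 6 mm above the floor) at y -44 and +44 mm make three lanes along x, centred at y -88, 0 and +88 mm: two hold a capped shell, one is empty. Origin: centre of its underside, on the bench; its x is the way the tabs in it point.
- row_a: A capped shell in one lane of the tray, like the one in the fixture: 60 x 34 mm, walls 30 mm high; a flat tab (14 mm wide, 4 mm thick, 2 mm above the underside) sticks out 18 mm from its +x end. Cap top at 32 mm, on it a central stud, 10 mm diameter, 8 mm high. Origin: centre of the underside of the 60 x 34 mm box; x points to the tab, z up.
- row_b: The capped shell in another lane of the tray, same as row_a. Origin: centre of the underside of the 60 x 34 mm box; x points to the tab, z up.
- screwdriver: Screwdriver lying on the bench to the left of the fixture.
- wrench: Wrench lying on the bench to the right of the tray.
- jar: White closed jar with a black lid, 60 mm diameter, 70 mm high, beyond the gap between fixture and tray.
Not all that is in view belongs to the job. What is shaped like the uncapped but black or purple is not meant. Leave any pink look-alike of the capped alone.

How it is judged:
By the outcome, as a careful person would: the job done as asked, in the order asked, and still so for the second after the job is handed in, with the robot touching nothing.
It also fails if it takes over 51 s, if anything falls off the work surface, if the arm or the gripper's body presses on something with over 40 N, if the wrist force passes 120 N, or if a joint passes its speed limit or range.

## Working session

There is one attempt and no reset: what is moved stays moved. The work goes in short steps, Python scripts to look and compute and a shell command to move; the robot and the scene stay as the last step left them, time stands still between calls to the robot, and variables do not carry over. Pictures are saved under pics/ and viewed, about 8 in all and at most 12, crops included, and the job is handed in when it is done.

```bash
mkdir -p pics
python3 - <<'E'
from bench import ctrl,eyes
import cv2,numpy as np
for n in("top","side"):
    im,d=eyes.get_image(n); cv2.imwrite(f"pics/{n}0.png",im); np.save(f"pics/{n}0.npy",d)
    m=eyes.camera_model(n); print(n,{k:np.round(v,4).tolist() for k,v in m.items()}, (d>0).mean())
s=ctrl.sense();print({k:np.round(v,3).tolist() for k,v in s.items()},ctrl.hold_point_z)
E
```

```text
top {'fx': 562.2749, 'fy': 562.2749, 'cx': 314.1025, 'cy': 243.6248, 'R': [[0.0219, -0.9997, -0.0056], [-0.9938, -0.0211, -0.1092], [0.109, 0.0079, -0.994]], 't': [-0.0266, 0.5798, 1.3122]} 0.9959114583333334
side {'fx': 507.7947, 'fy': 507.7947, 'cx': 314.5398, 'cy': 243.16, 'R': [[0.9356, -0.3528, -0.0111], [-0.2547, -0.6529, -0.7133], [0.2445, 0.6702, -0.7007]], 't': [-0.5513, 0.2079, 1.4294]} 0.9958756510416666
{'clock': 0.1, 'q': [-1.261, 0.053, 1.402, -0.0, 1.689, -0.07], 'qvel': [-0.001, 0.001, -0.005, -0.002, 0.0, 0.001], 'joint_efforts': [0.001, -38.258, -36.099, -0.0, 0.005, 0.0], 'eef_pos': [0.195, -0.487, 0.231], 'ee_rot': [[0.929, 0.371, -0.0], [0.371, -0.929, 0.001], [0.0, -0.001, -1.0]], 'ft_force': [0.265, 0.106, -0.423], 'wrist_torque': [0.023, 0.046, -0.026], 'opening': 0.085} 0.0187
```

View pics/top0.png

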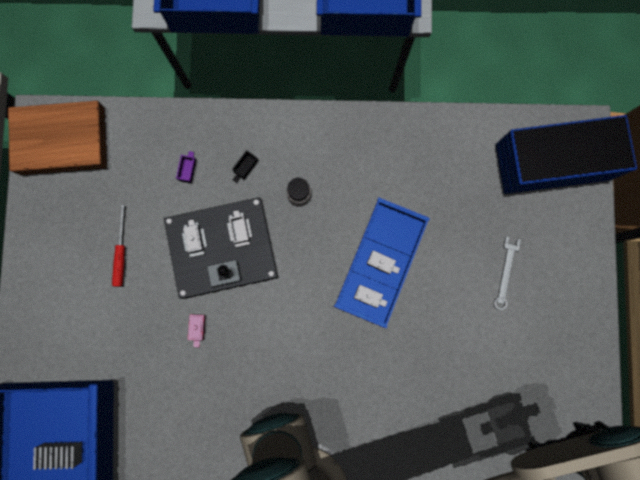

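View pics/side0.png

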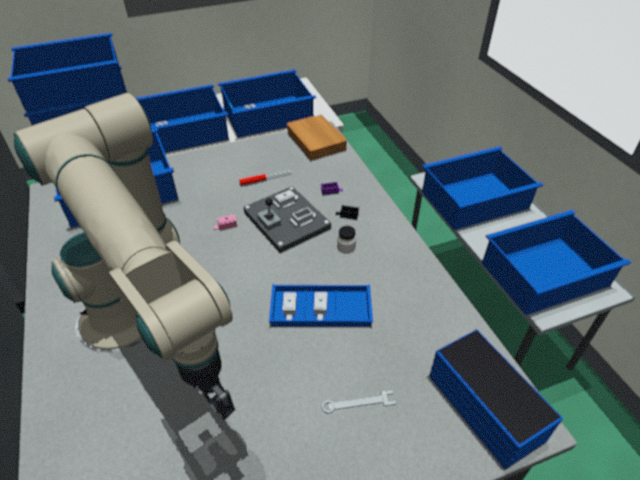

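The top view shows the fixture at about (220,247), with shells at (193,237), which looks capped, and (239,228), which looks open. The tray is at (382,263), with shells at (382,262) and (371,296), tabs pointing right, and the far lane near (396,226) empty.

Candidates for the capped shell:
- Fixture left, (193,237)
- Fixture right, (239,228)
- Pink look-alike, (197,328)
- Tray shells, (382,262) and (371,296)
- Purple, (187,167), and black, (245,165)

I'll check this with a close crop.

Run:
```python
from bench import eyes
import cv2,numpy as np
A={}
for n in("top","side"):
    L=[eyes.get_image(n) for _ in range(6)]
    A[n]=np.mean([l[0] for l in L],0); D=np.array([l[1] for l in L]); 
    np.savez(f"pics/{n}1.npz",im=A[n],d=np.median(D,0))
def crop(n,x,y,w,h,s=None):
    c=A[n][y:y+h,x:x+w].clip(0,255).astype(np.uint8)
    return cv2.resize(c,(400,300),interpolation=cv2.INTER_CUBIC)
a=np.vstack([np.hstack([crop("top",155,188,140,105),crop("top",315,190,160,120+20)]),np.hstack([crop("side",235,175,108,81),crop("side",260,270,120,90)])])
cv2.imwrite("pics/crop1.png",a)
```

```text
(no output)
```

View pics/crop1.png

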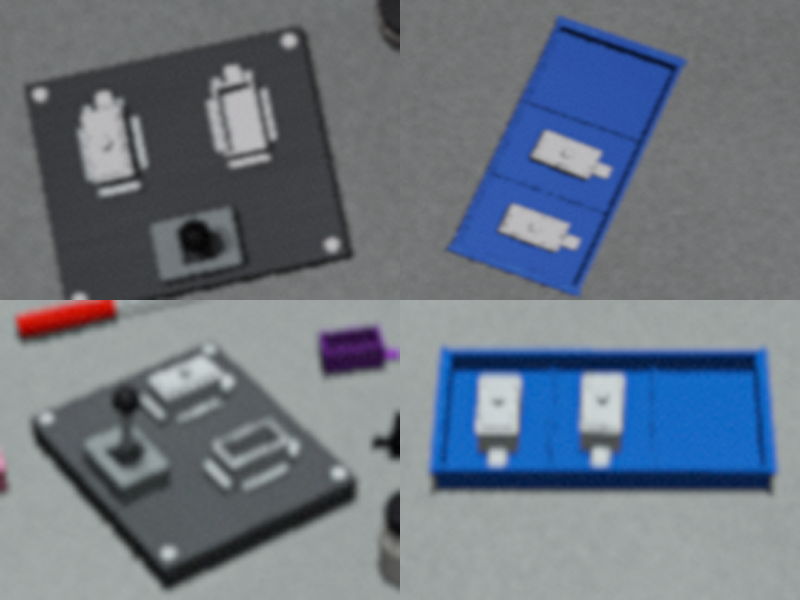

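The crop confirms that the capped shell is in the left (+y) nest, with its stud visible in both views. The open shell is in the right (-y) nest, and the empty lane is the tray's far one. The lever therefore goes to the -y side (1.2). Next I'll measure.

```bash
cat > h.py <<'E'
import cv2,numpy as np
from bench import ctrl,eyes
def cam(n):
    m=eyes.camera_model(n); return m,np.array(m["R"]),np.array(m["t"])
def ray(n,uv,z):
    m,R,t=cam(n); uv=np.atleast_2d(uv).astype(float)
    d=np.c_[(uv[:,0]-m["cx"])/m["fx"],(uv[:,1]-m["cy"])/m["fy"],np.ones(len(uv))]@R
    c=-R.T@t; return c+d*((z-c[2])/d[:,2])[:,None]
def cloud(n,d):
    m,R,t=cam(n); v,u=np.mgrid[:480,:640]
    p=np.stack([(u-m["cx"])/m["fx"]*d,(v-m["cy"])/m["fy"]*d,d],-1)-t
    return p@R
def tri(a,b):
    A=[];B=[]
    for n,uv in(("top",a),("side",b)):
        m,R,t=cam(n); x=(uv[0]-m["cx"])/m["fx"];y=(uv[1]-m["cy"])/m["fy"]
        for r,k in((x,0),(y,1)): A.append(R[k]-r*R[2]);B.append(r*t[2]-t[k])
    X,*_=np.linalg.lstsq(np.array(A),np.array(B),rcond=None); 
    return X,np.abs(np.array(A)@X-B).max()
def go(xyz,xax):
    """shift (cm) and turn (rad) for TCP to xyz, tool x-axis along world direction xax, pointing down"""
    s=ctrl.sense(); R=np.array(s["ee_rot"]); 
    x=np.array([*xax,0.])/np.hypot(*xax); z=np.array([0,0,-1.]); T=np.c_[x,np.cross(z,x),z]
    return np.round(R.T@(np.array(xyz)-s["eef_pos"])*100,2), np.round(cv2.Rodrigues(R.T@T)[0].ravel(),3)
E
python3 - <<'E'
from h import *
np.set_printoptions(precision=4,suppress=True)
I={n:dict(np.load(f"pics/{n}1.npz")) for n in("top","side")}
P={n:cloud(n,I[n]["d"]) for n in I}
for n in I:
    p=P[n]; im=I[n]["im"]; hsv=cv2.cvtColor(im.clip(0,255).astype(np.uint8),cv2.COLOR_BGR2HSV)
    br=(im.min(2)>130)
    # bolts & shells: bright blobs by height
    X,Y,Z=p[...,0],p[...,1],p[...,2]
    box={"top":[(155,190,280,300),(335,195,430,330)],"side":[(240,180,335,250),(265,280,375,330)]}[n]
    for nm,(a,b,c,d) in zip(("fix","tray"),box):
        m=np.zeros_like(br);m[b:d,a:c]=1
        base=Z[m]; print(n,nm,"z hist",np.histogram(base,np.arange(0,.13,.01))[0])
        k,lab,st,ce=cv2.connectedComponentsWithStats((m&br).astype(np.uint8))
        for i in range(1,k):
            if st[i,4]>4:
                z=Z[lab==i]; print("  blob",ce[i].round(1),st[i,4],"zmed",np.median(z).round(4),np.percentile(z,90).round(4),"xy",ray(n,ce[i],np.median(z))[0,:2])
    bl=((hsv[...,0]>100)&(hsv[...,0]<125)&(hsv[...,1]>120)).astype(np.uint8); 
    a,b,c,d=box[1]; mm=np.zeros_like(bl); mm[b-12:d+12,a-8:c+8]=bl[b-12:d+12,a-8:c+8]
    cn=max(cv2.findContours(mm,0,2)[0],key=cv2.contourArea); r=cv2.minAreaRect(cn); q=cv2.boxPoints(r); print(n,"tray box px",q.tolist()); 
    w=ray(n,q,.03); print(" at z.03",w[:,:2].tolist(),np.linalg.norm(w-np.roll(w,1,0),axis=1))
E
```

```text
top fix z hist [4008   42 1781 5226  159  618  436   10    0    0    0    1]
  blob [255.8 201.8] 19 zmed 0.0318 0.0335 xy [0.6785 0.1286]
  blob [237.4 227.9] 399 zmed 0.0348 0.0607 xy [0.6138 0.1703]
  blob [168.5 220.5] 16 zmed 0.0311 0.033 xy [0.6288 0.3373]
  blob [248.4 227.5] 43 zmed 0.0357 0.0374 xy [0.6152 0.1438]
  blob [191.1 236.8] 412 zmed 0.0619 0.0643 xy [0.587 0.274]
  blob [203.2 236.8] 39 zmed 0.0359 0.0374 xy [0.5906 0.251 ]
  blob [241.8 243.8] 32 zmed 0.0408 0.0423 xy [0.5753 0.1577]
  blob [196.4 253.6] 30 zmed 0.0407 0.042 xy [0.5495 0.2644]
  blob [270.7 273.1] 18 zmed 0.0322 0.0334 xy [0.5075 0.0874]
  blob [182.2 292.5] 18 zmed 0.0311 0.0322 xy [0.4571 0.2961]
top tray z hist [8913  360  391 1355   56    0    0    0    0    0    0    0]
  blob [382.6 262.1] 373 zmed 0.0372 0.0394 xy [ 0.539  -0.1775]
  blob [369.8 296.4] 383 zmed 0.0371 0.0396 xy [ 0.4575 -0.1481]
top tray box px [[333.41156005859375, 306.4309387207031], [378.48980712890625, 196.8088836669922], [430.35504150390625, 218.13662719726562], [385.27679443359375, 327.7586669921875]]
 at z.03 [[0.43
[... 990 characters left out ...]
.3] 1048 zmed -0.0 0.0014 xy [ 0.5426 -0.1375]
  blob [289.  300.7] 227 zmed 0.0363 0.0384 xy [ 0.4582 -0.1463]
  blob [320.1 300.5] 229 zmed 0.0361 0.0384 xy [ 0.5395 -0.1768]
  blob [288.8 316.6] 28 zmed 0.0111 0.0131 xy [ 0.4452 -0.1798]
  blob [319.7 316.5] 32 zmed 0.0111 0.0123 xy [ 0.5253 -0.2102]
side tray box px [[268.9999694824219, 324.9999694824219], [268.9999694824219, 283.9999694824219], [371.9999694824219, 283.9999694824219], [371.9999694824219, 324.9999694824219]]
 at z.03 [[0.38269790414276295, -0.20114896416734296], [0.42537543383525045, -0.06153981424728083], [0.7031328420260631, -0.16933838536258505], [0.6409900272743169, -0.30096354333410613]] [0.2769 0.146  0.2979 0.1456]
```

Run:
```python
from h import *
np.set_printoptions(precision=4,suppress=True)
I={n:dict(np.load(f"pics/{n}1.npz")) for n in("top","side")}
def rect(n,p,m,zr,lab):
    q=p[m]; q=q[(q[:,2]>zr[0])&(q[:,2]<zr[1])]; 
    (c,s,a)=cv2.minAreaRect((q[:,:2]*1000).astype(np.float32)); print(n,lab,len(q),"z",np.median(q[:,2]),"ctr",np.array(c),"size",np.array(s),"ang",round(a,1),"mean",q[:,:2].mean(0)*1000)
for n in I:
    p=cloud(n,I[n]["d"]);X,Y=p[...,0],p[...,1]; im=I[n]["im"]
    near=lambda x,y,r:np.hypot(X-x,Y-y)<r
    rect(n,p,near(.584,.273,.05),(.057,.069),"capped")
    rect(n,p,near(.584,.273,.02),(.067,.074),"stud")
    rect(n,p,near(.610,.166,.05),(.055,.065),"open")
    rect(n,p,near(.539,-.1775,.045),(.033,.041),"tr_mid")
    rect(n,p,near(.4575,-.148,.045),(.033,.041),"tr_near")
    blue=(im[...,0]>im[...,2]*1.6)
    rect(n,p,near(.54,-.177,.17)&blue,(.026,.035),"rim")
    rect(n,p,near(.5,.196,.06),(.11,.15),"ball")
```

```text
top capped 358 z 0.06218456072893061 ctr [584.6633 271.4368] size [60.0401 34.1867] ang 13.3 mean [584.0071 270.5262]
top stud 15 z 0.07070600617007286 ctr [584.2499 271.0987] size [7.3887 7.322 ] ang 1.5 mean [584.4864 270.8648]
top open 120 z 0.06069987476819908 ctr [609.5047 163.7783] size [60.229  34.2611] ang 13.6 mean [609.5809 163.8455]
top tr_mid 342 z 0.03716179557808776 ctr [ 540.7941 -175.4935] size [59.817  34.0503] ang 66.4 mean [ 540.5015 -175.238 ]
top tr_near 345 z 0.03715984149641181 ctr [ 459.1356 -145.3829] size [59.7509 33.7351] ang 68.7 mean [ 459.0729 -144.8609]
top rim 964 z 0.030630773463225715 ctr [ 541.4008 -177.0266] size [132.0764 284.0145] ang 68.7 mean [ 540.6689 -177.5273]
top ball 106 z 0.1313154664069652 ctr [506.8509 185.2626] size [22.206  22.6992] ang 3.1 mean [506.7633 184.5207]
side capped 116 z 0.06142635980577339 ctr [583.1839 268.9177] size [59.5707 35.8492] ang 10.3 mean [582.5164 266.9517]
side stud 4 z 0.06969782699597735 ctr [584.1084 269.7362] size [4.4559 3.499 ] ang 71.3 mean [583.8279 269.0268]
side open 77 z 0.05920312370375663 ctr [609.1714 163.2061] size [62.6899 36.1653] ang 15.2 mean [608.1121 162.517 ]
side tr_mid 191 z 0.03632319316641453 ctr [ 539.3809 -176.7844] size [58.0646 33.3387] ang 68.4 mean [ 539.3191 -178.5151]
side tr_near 194 z 0.036628666191140274 ctr [ 458.1409 -146.7256] size [61.6076 33.9652] ang 67.8 mean [ 457.4443 -147.9924]
side rim 671 z 0.02953455945229267 ctr [ 540.1958 -177.7328] size [133.1973 284.2833] ang 68.8 mean [ 539.4086 -181.08  ]
side ball 56 z 0.12747001023646742 ctr [505.2379 181.7904] size [20.515  22.5812] ang 72.9 mean [504.934  179.6074]
```

Run:
```python
from h import *
y=np.deg2rad(193.4); print(go([.584,.2705,.18],[np.cos(y),np.sin(y)]))
```

```text
(array([ 64.27, -55.98,   5.12]), array([-0.   ,  0.   , -2.996]))
```

```bash
python3 -m jog '[{"jaw":0.8,"xyz":[16,-14,0],"rotation":[0,0,-0.7]},{"jaw":0.8,"xyz":[16,-14,0],"rotation":[0,0,-0.7]},{"jaw":0.8,"xyz":[16,-14,0],"rotation":[0,0,-0.7]},{"jaw":0.8,"xyz":[16,-14,0],"rotation":[0,0,-0.7]},{"jaw":0.8,"xyz":[48,-42,1],"rotation":[0,0,-2.2]},{"jaw":0.8,"xyz":[48,-42,1],"rotation":[0,0,-2.2]},{"jaw":0.8,"xyz":[48,-42,1],"rotation":[0,0,-2.2]},{"jaw":0.8,"xyz":[48,-42,1],"rotation":[0,0,-2.2]},{"jaw":0.8,"xyz":[48,-42,1],"rotation":[0,0,-2.2]},{"jaw":0.8,"xyz":[48,-42,1],"rotation":[0,0,-2.2]},{"jaw":0.8,"xyz":[48,-42,1],"rotation":[0,0,-2.2]},{"jaw":0.8,"xyz":[48,-42,1],"rotation":[0,0,-2.2]},{"jaw":0.8,"xyz":[64.27,-55.98,5],"rotation":[0,0,-2.996]},{"jaw":0.8,"xyz":[64.27,-55.98,5],"rotation":[0,0,-2.996]},{"jaw":0.8,"xyz":[64.27,-55.98,5],"rotation":[0,0,-2.996]},{"jaw":0.8,"xyz":[64.27,-55.98,5],"rotation":[0,0,-2.996]},{"jaw":0.8,"xyz":[64.27,-55.98,5],"rotation":[0,0,-2.996]},{"jaw":0.8,"xyz":[64.27,-55.98,5],"rotation":[0,0,-2.996]},{"jaw":0.8,"xyz":[64.27,-55.98,5],"rotation":[0,0,-2.996]}]' 30
python3 - <<'E'
from h import *
y=np.deg2rad(193.4); c=[np.cos(y),np.sin(y)]; s=ctrl.sense()
print(np.round(s["q"],3),s["opening"]); print(go([.584,.2705,.08],c),go([.584,.2705,.0365],c))
im,_=eyes.get_image("top"); im2,_=eyes.get_image("side")
f=lambda a,x,y,w,h:cv2.resize(a[y:y+h,x:x+w],(400,400),interpolation=cv2.INTER_CUBIC)
cv2.imwrite("pics/hover.png",np.hstack([f(im,130,170,160,160),f(im2,210,120,140,140)]))
E
```

```text
clock: 3.08
eef_pos: [0.5841, 0.2703, 0.1816]
ee_rot: [[-0.973, -0.231, 0.0], [-0.231, 0.973, 0.0], [-0.0, -0.0, -1.0]]
ft_force: [-0.3, -0.1, -0.2]
opening: 0.0684
[ 0.376  0.407  1.089 -0.     1.646 -1.427] 0.06844651407676007
(array([1.000e-02, 3.000e-02, 1.016e+01]), array([-0.   ,  0.   , -0.001])) (array([1.000e-02, 3.000e-02, 1.451e+01]), array([-0.   ,  0.   , -0.001]))
```

View pics/hover.png

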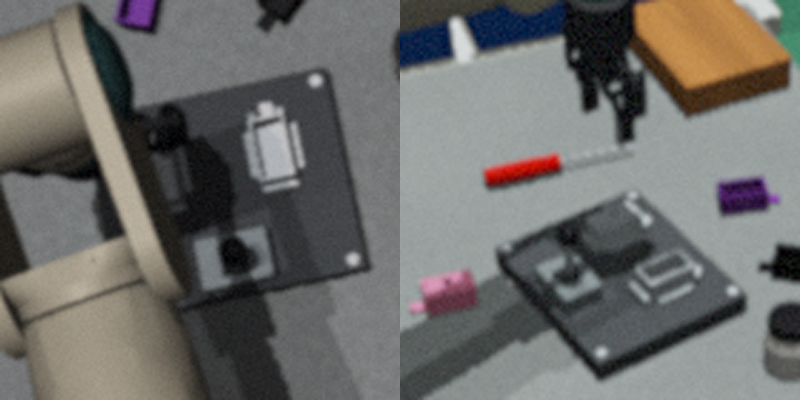

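```bash
python3 -m jog '[{"jaw":0.8,"xyz":[0,0,5],"rotation":[0,0,0]},{"jaw":0.8,"xyz":[0,0,10],"rotation":[0,0,0]},{"jaw":0.8,"xyz":[0,0,13],"rotation":[0,0,0]},{"jaw":0.8,"xyz":[0,0,14.6],"rotation":[0,0,0]},{"jaw":0.8,"xyz":[0,0,14.6],"rotation":[0,0,0]},{"jaw":0.8,"xyz":[0,0,14.6],"rotation":[0,0,0]},{"jaw":0.8,"xyz":[0,0,14.6],"rotation":[0,0,0]}]' 30; python3 -m jog '[{"jaw":0.55,"xyz":[0,0,0],"rotation":[0,0,0]},{"jaw":0.45,"xyz":[0,0,0],"rotation":[0,0,0]},{"jaw":0.3,"xyz":[0,0,0],"rotation":[0,0,0]},{"jaw":0.3,"xyz":[0,0,0],"rotation":[0,0,0]},{"jaw":0.3,"xyz":[0,0,0],"rotation":[0,0,0]},{"jaw":0.3,"xyz":[0,0,0],"rotation":[0,0,0]},{"jaw":0.3,"xyz":[0,0,0],"rotation":[0,0,0]}]' 30
```

```text
clock: 4.05
eef_pos: [0.5851, 0.2705, 0.0375]
ee_rot: [[-0.973, -0.231, 0.003], [-0.231, 0.973, 0.001], [-0.003, 0.0, -1.0]]
ft_force: [-0.3, -0.2, 0.7]
opening: 0.0684
clock: 4.92
eef_pos: [0.5854, 0.2707, 0.0381]
ee_rot: [[-0.973, -0.231, 0.004], [-0.231, 0.973, 0.002], [-0.005, 0.001, -1.0]]
ft_force: [-0.4, 0.5, 5.1]
opening: 0.0333
```

```bash
python3 -m jog '[{"jaw":0.3,"xyz":[0,0,-1],"rotation":[0,0,0]},{"jaw":0.3,"xyz":[0,0,-3],"rotation":[0,0,0]},{"jaw":0.3,"xyz":[0,0,-6],"rotation":[0,0,0]},{"jaw":0.3,"xyz":[0,0,-10],"rotation":[0,0,0]},{"jaw":0.3,"xyz":[0,0,-14],"rotation":[0,0,0]},{"jaw":0.3,"xyz":[0,0,-14],"rotation":[0,0,0]},{"jaw":0.3,"xyz":[0,0,-14],"rotation":[0,0,0]}]' 45
python3 - <<'E'
from h import *
y=np.deg2rad(68.7); c=[np.cos(y),np.sin(y)]; s=ctrl.sense()
print(go([.622,-.2085,.165],c),go([.622,-.2085,.09],c),np.round(s["q"],2))
E
```

```text
clock: 5.8
eef_pos: [0.5844, 0.2703, 0.1776]
ee_rot: [[-0.973, -0.231, 0.003], [-0.231, 0.973, 0.001], [-0.003, 0.0, -1.0]]
ft_force: [-0.2, 0.2, -1.3]
opening: 0.0331
(array([  7.4 , -47.46,   1.21]), array([4.000e-03, 2.000e-03, 2.175e+00])) (array([  7.42, -47.46,   8.71]), array([4.000e-03, 2.000e-03, 2.175e+00])) [ 0.38  0.41  1.1  -0.    1.63 -1.43]
```

```bash
python3 -m jog '[{"jaw":0.3,"xyz":[3,-20,0],"rotation":[0,0,0.9]},{"jaw":0.3,"xyz":[3,-20,0],"rotation":[0,0,0.9]},{"jaw":0.3,"xyz":[3,-20,0],"rotation":[0,0,0.9]},{"jaw":0.3,"xyz":[3,-20,0],"rotation":[0,0,0.9]},{"jaw":0.3,"xyz":[7.4,-47.46,1],"rotation":[0,0,2.175]},{"jaw":0.3,"xyz":[7.4,-47.46,1],"rotation":[0,0,2.175]},{"jaw":0.3,"xyz":[7.4,-47.46,1],"rotation":[0,0,2.175]},{"jaw":0.3,"xyz":[7.4,-47.46,1],"rotation":[0,0,2.175]},{"jaw":0.3,"xyz":[7.4,-47.46,1],"rotation":[0.004,0.002,2.175]},{"jaw":0.3,"xyz":[7.4,-47.46,1],"rotation":[0.004,0.002,2.175]},{"jaw":0.3,"xyz":[7.4,-47.46,1],"rotation":[0.004,0.002,2.175]},{"jaw":0.3,"xyz":[7.4,-47.46,1],"rotation":[0.004,0.002,2.175]},{"jaw":0.3,"xyz":[7.4,-47.46,1],"rotation":[0.004,0.002,2.175]},{"jaw":0.3,"xyz":[7.4,-47.46,1],"rotation":[0.004,0.002,2.175]},{"jaw":0.3,"xyz":[7.4,-47.46,1],"rotation":[0.004,0.002,2.175]},{"jaw":0.3,"xyz":[7.4,-47.46,1],"rotation":[0.004,0.002,2.175]}]'
python3 - <<'E'
from h import *
np.set_printoptions(precision=4,suppress=True)
s=ctrl.sense();print(np.round(s["q"],2))
im,_=eyes.get_image("top"); im2,d=eyes.get_image("side")
p=cloud("side",d);m=(np.hypot(p[...,0]-.622,p[...,1]+.2085)<.07)&(p[...,2]>.14)&(p[...,2]<.22)&(im2.min(2)>110)&(im2.max(2)-im2.min(2).astype(int)<30)
q=p[m];print(len(q),q.min(0),q.max(0))
v,u=np.where(m); print(u.min(),u.max(),v.min(),v.max())
f=lambda a,x,y,w,h:cv2.resize(a[y:y+h,x:x+w],(400,400),interpolation=cv2.INTER_CUBIC)
cv2.imwrite("pics/hover2.png",np.hstack([f(im,310,160,160,160),f(im2,270,180,150,150)]))
E
```

```text
clock: 7.8
eef_pos: [0.622, -0.2085, 0.1671]
ee_rot: [[0.362, 0.932, -0.0], [0.932, -0.362, 0.0], [0.0, -0.0, -1.0]]
ft_force: [0.3, 0.7, -0.4]
opening: 0.0329
[-0.38  0.45  1.06  0.    1.63 -0.01]
26 [ 0.5727 -0.2552  0.1578] [ 0.6598 -0.2003  0.2176]
336 373 259 283
```

View pics/hover2.png

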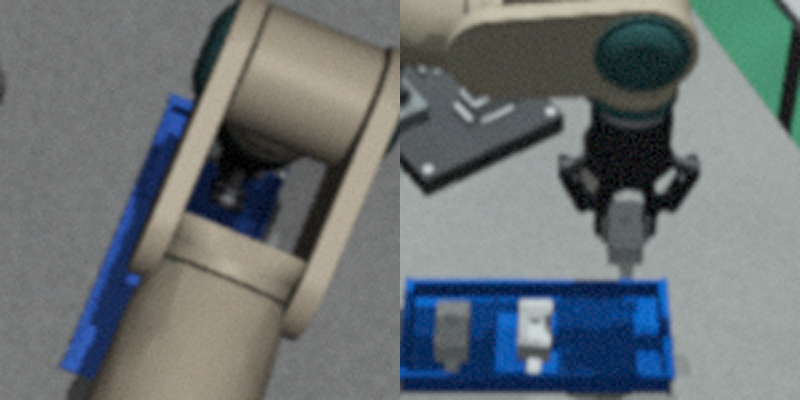

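The shell is held above the empty lane, with its tab toward the camera at about (627,275) in the crop, the same way as the tabs in the tray. I'll lower it.

```bash
python3 -m jog '[{"jaw":0.3,"xyz":[-0.1,0,5],"rotation":[0,0,0]},{"jaw":0.3,"xyz":[-0.1,0,9],"rotation":[0,0,0]},{"jaw":0.3,"xyz":[-0.1,0,12],"rotation":[0,0,0]},{"jaw":0.3,"xyz":[-0.1,0,13.5],"rotation":[0,0,0]},{"jaw":0.3,"xyz":[-0.1,0,14.5],"rotation":[0,0,0]},{"jaw":0.3,"xyz":[-0.1,0,14.5],"rotation":[0,0,0]},{"jaw":0.3,"xyz":[-0.1,0,14.5],"rotation":[0,0,0]},{"jaw":0.3,"xyz":[-0.1,0,14.5],"rotation":[0,0,0]}]'
python3 - <<'E'
from h import *
np.set_printoptions(precision=4,suppress=True)
c=[np.cos(np.deg2rad(68.7)),np.sin(np.deg2rad(68.7))]
print(go([.6217,-.2095,.0131],c)); 
im2,d=eyes.get_image("side")
p=cloud("side",d)
m=(np.abs(p[...,0]-.605)<.018)&(p[...,1]<-.226)&(p[...,1]>-.262)&(im2.min(2)>60)&(im2.max(2)-im2.min(2).astype(int)<30)&(p[...,2]<.08)
v,u=np.where(m); o=np.argsort(v)
for vv in np.unique(v): print(vv,u[v==vv].min(),u[v==vv].max(),p[m][v==vv].mean(0))
E
```

```text
clock: 8.9
eef_pos: [0.6222, -0.2096, 0.0234]
ee_rot: [[0.362, 0.932, 0.002], [0.932, -0.362, -0.0], [0.0, 0.002, -1.0]]
ft_force: [0.2, -0.9, -0.3]
opening: 0.0331
(array([-0.01, -0.05,  1.03]), array([ 0.002, -0.   ,  0.001]))
302 355 355 [ 0.6226 -0.2278  0.0514]
303 353 355 [ 0.6199 -0.2275  0.0479]
304 350 355 [ 0.615  -0.2303  0.0489]
305 349 355 [ 0.6125 -0.2308  0.0463]
306 347 356 [ 0.61   -0.2332  0.046 ]
307 347 357 [ 0.6108 -0.2349  0.0432]
308 346 357 [ 0.6084 -0.2372  0.0426]
309 346 356 [ 0.6075 -0.2363  0.0375]
310 347 356 [ 0.6089 -0.237   0.0334]
311 348 357 [ 0.6118 -0.2376  0.0283]
312 347 357 [ 0.61   -0.2387  0.026 ]
313 347 356 [ 0.6092 -0.2374  0.0203]
314 350 355 [ 0.611  -0.2406  0.0188]
315 350 354 [ 0.6072 -0.2455  0.0221]
316 349 354 [ 0.6056 -0.2459  0.0189]
317 349 354 [ 0.6047 -0.248   0.0173]
318 350 354 [ 0.6031 -0.2547  0.0218]
```

```bash
python3 -m jog '[{"jaw":0.3,"xyz":[0,0,0.5],"rotation":[0,0,0]},{"jaw":0.3,"xyz":[0,0,0.8],"rotation":[0,0,0]},{"jaw":0.3,"xyz":[0,0,0.95],"rotation":[0,0,0]},{"jaw":0.3,"xyz":[0,0,0.95],"rotation":[0,0,0]},{"jaw":0.3,"xyz":[0,0,0.95],"rotation":[0,0,0]}]'
```

```text
clock: 9.57
eef_pos: [0.6221, -0.2096, 0.0136]
ee_rot: [[0.362, 0.932, 0.001], [0.932, -0.362, -0.0], [0.0, 0.001, -1.0]]
ft_force: [-0.8, -0.7, -1.4]
opening: 0.0329
```

```bash
python3 -m jog '[{"jaw":0.3,"xyz":[0,0,0.1],"rotation":[0,0,0]},{"jaw":0.3,"xyz":[0,0,0.1],"rotation":[0,0,0]},{"jaw":0.3,"xyz":[0,0,0.15],"rotation":[0,0,0]},{"jaw":0.3,"xyz":[0,0,0.15],"rotation":[0,0,0]}]'
```

```text
clock: 10.07
eef_pos: [0.6223, -0.2096, 0.0132]
ee_rot: [[0.362, 0.932, 0.002], [0.932, -0.362, -0.0], [0.0, 0.002, -1.0]]
ft_force: [-4.0, 1.3, 7.4]
opening: 0.0331
```

```bash
python3 -m jog '[{"jaw":0.42,"xyz":[0,0,0],"rotation":[0,0,0]},{"jaw":0.48,"xyz":[0,0,0],"rotation":[0,0,0]},{"jaw":0.55,"xyz":[0,0,0],"rotation":[0,0,0]},{"jaw":0.55,"xyz":[0,0,0],"rotation":[0,0,0]},{"jaw":0.55,"xyz":[0,0,-1],"rotation":[0,0,0]},{"jaw":0.55,"xyz":[0,0,-3],"rotation":[0,0,0]},{"jaw":0.55,"xyz":[0,0,-7],"rotation":[0,0,0]},{"jaw":0.55,"xyz":[0,0,-12],"rotation":[0,0,0]},{"jaw":0.55,"xyz":[0,0,-18],"rotation":[0,0,0]},{"jaw":0.55,"xyz":[0,0,-20],"rotation":[0,0,0]},{"jaw":0.55,"xyz":[0,0,-20],"rotation":[0,0,0]}]'
python3 - <<'E'
from h import *
np.set_printoptions(precision=4,suppress=True)
L=[eyes.get_image("side") for _ in range(3)]; d=np.median([l[1] for l in L],0); im=L[0][0]
p=cloud("side",d)
for nm,x,y in(("placed",.622,-.2095),("mid",.539,-.177),("near",.458,-.147)):
    m=(np.hypot(p[...,0]-x,p[...,1]-y)<.05)&(p[...,2]>.033)&(p[...,2]<.041)
    q=p[m];r=cv2.minAreaRect((q[:,:2]*1000).astype(np.float32));print(nm,len(q),r,q.mean(0))
c=[np.cos(np.deg2rad(13.4)),np.sin(np.deg2rad(13.4))]
cv2.imwrite("pics/placed.png",cv2.resize(im[230:350,230:390],(640,480),interpolation=cv2.INTER_CUBIC))
E
```

```text
clock: 11.45
eef_pos: [0.6227, -0.2098, 0.2173]
ee_rot: [[0.362, 0.932, 0.008], [0.932, -0.362, -0.003], [0.0, 0.008, -1.0]]
ft_force: [0.6, 0.7, -0.6]
opening: 0.0468
placed 180 ((624.3728637695312, -209.99795532226562), (65.21345520019531, 56.42485809326172), 25.441238403320312) [ 0.6199 -0.2128  0.0365]
mid 185 ((539.1565551757812, -177.2430419921875), (59.05805587768555, 33.42671585083008), 68.42279052734375) [ 0.5386 -0.1787  0.0365]
near 195 ((458.1184387207031, -146.38491821289062), (61.403839111328125, 33.63153076171875), 70.29159545898438) [ 0.4574 -0.1484  0.0364]
```

View pics/placed.png

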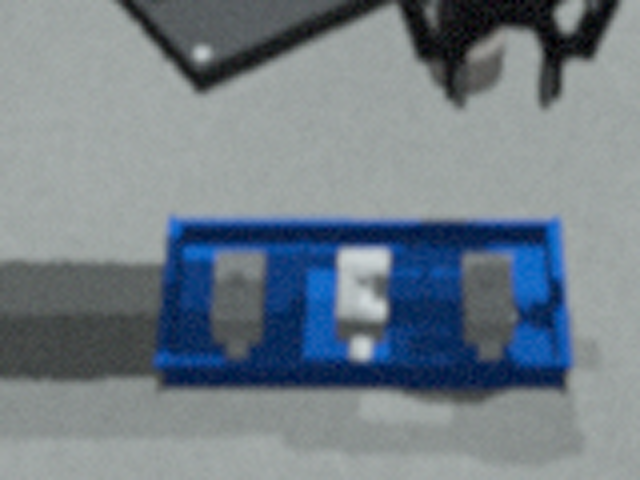

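The shell lies flat in the right-hand lane with its tab toward the camera, in line with the others. One measured corner of the placed shell is polluted by tray-wall pixels, but its mean position agrees with the lane. I'll move on to the lever, starting from its +y side.

Run:
```python
from h import *
c=[np.cos(np.deg2rad(103.4)),np.sin(np.deg2rad(103.4))]
print(go([.4944,.2411,.20],c),go([.4944,.2411,.102],c))
```

```text
(array([ 37.37, -28.15,   1.19]), array([-0.001, -0.   , -0.605])) (array([ 37.37, -28.14,  10.99]), array([-0.001, -0.   , -0.605]))
```

```bash
python3 -m jog '[{"jaw":0,"xyz":[37.37,-28.15,0],"rotation":[0,0,-0.605]},{"jaw":0,"xyz":[37.37,-28.15,0],"rotation":[0,0,-0.605]},{"jaw":0,"xyz":[37.37,-28.15,0],"rotation":[0,0,-0.605]},{"jaw":0,"xyz":[37.37,-28.15,0],"rotation":[0,0,-0.605]},{"jaw":0,"xyz":[37.37,-28.15,0],"rotation":[0,0,-0.605]},{"jaw":0,"xyz":[37.37,-28.15,0],"rotation":[0,0,-0.605]},{"jaw":0,"xyz":[37.37,-28.15,0],"rotation":[0,0,-0.605]},{"jaw":0,"xyz":[37.37,-28.15,0],"rotation":[0,0,-0.605]},{"jaw":0,"xyz":[37.37,-28.15,0],"rotation":[0,0,-0.605]},{"jaw":0,"xyz":[37.37,-28.15,0],"rotation":[0,0,-0.605]},{"jaw":0,"xyz":[37.37,-28.15,6],"rotation":[0,0,-0.605]},{"jaw":0,"xyz":[37.37,-28.15,11],"rotation":[0,0,-0.605]},{"jaw":0,"xyz":[37.37,-28.15,11],"rotation":[0,0,-0.605]},{"jaw":0,"xyz":[37.37,-28.15,11],"rotation":[0,0,-0.605]},{"jaw":0,"xyz":[37.37,-28.15,11],"rotation":[0,0,-0.605]}]'
python3 - <<'E'
from h import *
s=ctrl.sense(); im,_=eyes.get_image("side")
c=[np.cos(np.deg2rad(103.4)),np.sin(np.deg2rad(103.4))]
h=np.array([.5048,.1973]); f=np.array([-.2317,.9728])
for o in(.01,-.0155): print(go([*(h+o*f),.102],c))
cv2.imwrite("pics/lev.png",cv2.resize(im[150:255,220:360],(640,480),interpolation=cv2.INTER_CUBIC))
E
```

```text
clock: 13.48
eef_pos: [0.4959, 0.2414, 0.1049]
ee_rot: [[-0.232, 0.973, 0.004], [0.973, 0.232, 0.002], [0.001, 0.004, -1.0]]
ft_force: [0.2, 0.5, 0.1]
opening: -0.0
(array([-3.5 , -0.13,  0.25]), array([ 0.004, -0.001,  0.   ]))
(array([-6.05, -0.13,  0.25]), array([ 0.004, -0.001,  0.   ]))
```

View pics/lev.png

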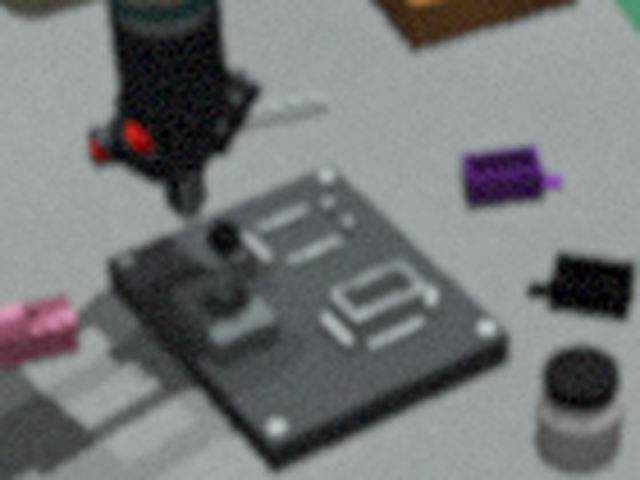

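The fingertip at crop (187,205) stands on the +y side of the ball at (225,237), and the nest behind is empty. I'll push along -tool-x.

```bash
python3 -m jog '[{"jaw":0,"xyz":[-2.5,-0.15,0.2],"rotation":[0,0,0]},{"jaw":0,"xyz":[-3.5,-0.15,0.2],"rotation":[0,0,0]},{"jaw":0,"xyz":[-4.2,-0.15,0.2],"rotation":[0,0,0]},{"jaw":0,"xyz":[-4.8,-0.15,0.2],"rotation":[0,0,0]},{"jaw":0,"xyz":[-5.3,-0.15,0.2],"rotation":[0,0,0]},{"jaw":0,"xyz":[-5.8,-0.15,0.2],"rotation":[0,0,0]},{"jaw":0,"xyz":[-5.8,-0.15,0.2],"rotation":[0,0,0]},{"jaw":0,"xyz":[-5.8,-0.15,0.2],"rotation":[0,0,0]}]'
```

```text
clock: 14.52
eef_pos: [0.5077, 0.1846, 0.1025]
ee_rot: [[-0.232, 0.973, 0.003], [0.973, 0.232, 0.002], [0.001, 0.004, -1.0]]
ft_force: [0.4, 0.0, 0.0]
opening: 0.0003
```

```bash
python3 -m jog '[{"jaw":0,"xyz":[-0.25,0,0],"rotation":[0,0,0]},{"jaw":0,"xyz":[-0.4,0,0],"rotation":[0,0,0]},{"jaw":0,"xyz":[-0.4,0,0],"rotation":[0,0,0]}]'
```

```text
clock: 14.9
eef_pos: [0.5085, 0.1808, 0.1024]
ee_rot: [[-0.232, 0.973, 0.003], [0.973, 0.232, 0.002], [0.002, 0.003, -1.0]]
ft_force: [-0.3, 1.5, -1.5]
opening: 0.0003
```

```bash
python3 -m jog '[{"jaw":0,"xyz":[-0.2,0,0],"rotation":[0,0,0]},{"jaw":0,"xyz":[-0.3,0,0],"rotation":[0,0,0]},{"jaw":0,"xyz":[-0.3,0,0],"rotation":[0,0,0]}]'
```

```text
clock: 15.28
eef_pos: [0.5085, 0.1804, 0.1024]
ee_rot: [[-0.233, 0.972, 0.002], [0.972, 0.233, 0.007], [0.006, 0.004, -1.0]]
ft_force: [-2.9, 12.4, -1.6]
opening: 0.0
```

```bash
python3 -m jog '[{"jaw":0,"xyz":[-0.2,0,0],"rotation":[0,0,0]},{"jaw":0,"xyz":[-0.3,0,0],"rotation":[0,0,0]},{"jaw":0,"xyz":[-0.3,0,0],"rotation":[0,0,0]}]'
```

```text
clock: 15.65
eef_pos: [0.5085, 0.1804, 0.1025]
ee_rot: [[-0.235, 0.972, 0.001], [0.972, 0.235, 0.013], [0.012, 0.004, -1.0]]
ft_force: [-4.0, 13.6, -1.3]
opening: -0.0001
```

The lever is firmly at its stop: 14 N and no further travel. I'll back off and check.

```bash
python3 -m jog '[{"jaw":0,"xyz":[1,0,0],"rotation":[0,0,0]},{"jaw":0,"xyz":[3.5,0,0],"rotation":[0,0,0]},{"jaw":0,"xyz":[5,0,0],"rotation":[0,0,0]},{"jaw":0,"xyz":[5,0,-6],"rotation":[0,0,0]},{"jaw":0,"xyz":[5,0,-12],"rotation":[0,0,0]},{"jaw":0,"xyz":[-5,10,-14],"rotation":[0,0,0]},{"jaw":0,"xyz":[-30,-14,-14],"rotation":[0,0,0]},{"jaw":0,"xyz":[-30,-14,-14],"rotation":[0,0,0]},{"jaw":0,"xyz":[-40,-14,-14],"rotation":[0,0,0]},{"jaw":0,"xyz":[-55,-14,-14],"rotation":[0,0,0]},{"jaw":0,"xyz":[-55,-14,-14],"rotation":[0,0,0]},{"jaw":0,"xyz":[-55,-14,-14],"rotation":[0,0,0]},{"jaw":0,"xyz":[-55,-14,-14],"rotation":[0,0,0]},{"jaw":0,"xyz":[-55,-14,-14],"rotation":[0,0,0]},{"jaw":0,"xyz":[-55,-14,-14],"rotation":[0,0,0]},{"jaw":0,"xyz":[-55,-14,-14],"rotation":[0,0,0]}]'
python3 - <<'E'
from h import *
np.set_printoptions(precision=4,suppress=True)
h=np.array([.5048,.1973]); f=np.array([-.2317,.9728]);o=[]
def clean(q): return cv2.minAreaRect((q[:,:2]*1000).astype(np.float32))
for n in("top","side"):
    L=[eyes.get_image(n) for _ in range(4)]; d=np.median([l[1] for l in L],0); im=L[0][0]; p=cloud(n,d); X,Y,Z=p[...,0],p[...,1],p[...,2]
    nr=lambda x,y,r:np.hypot(X-x,Y-y)<r
    q=p[nr(.51,.17,.05)&(Z>.095)&(Z<.14)]; print(n,"ball",len(q),q.mean(0),"top",q[:,2].max(),"offset",(q[:,:2].mean(0)-h)@f)
    notblue=im[...,0]<im[...,2]*1.4
    for nm,x,y,z0,z1 in(("placed",.622,-.2095,.033,.041),("mid",.54,-.177,.033,.041),("near",.459,-.146,.033,.041),("open",.6095,.1638,.055,.065)):
        q=p[nr(x,y,.045)&(Z>z0)&(Z<z1)&notblue]; 
        if len(q)>5: r=clean(q); print(n,nm,len(q),np.round(r[0],1),np.round(r[1],1),round(r[2],1),"z",np.median(q[:,2]))
    o.append(cv2.resize(im[150:350,160:427] if n=="top" else im[165:345,200:440],(400,300),interpolation=cv2.INTER_CUBIC))
cv2.imwrite("pics/final.png",np.hstack(o))
E
```

```text
clock: 17.65
eef_pos: [0.5007, -0.3921, 0.2345]
ee_rot: [[-0.232, 0.973, -0.0], [0.973, 0.232, 0.012], [0.012, 0.003, -1.0]]
ft_force: [0.8, 0.1, -0.4]
opening: -0.0001
top ball 111 [0.5135 0.1567 0.1187] top 0.12550656763394608 offset -0.04154488116550149
top placed 329 [ 621.9 -209.2] [59.4 33. ] 69.2 z 0.03715186658742198
top mid 330 [ 540.5 -175.2] [59.9 33.5] 67.1 z 0.03713561437165011
top near 330 [ 459.  -145.1] [58.5 33.3] 68.6 z 0.03720050719258074
top open 118 [609.4 163.6] [59.9 34.3] 13.6 z 0.0608606789929957<stdin>:8: RuntimeWarning: Mean of empty slice.
  ret = um.true_divide(
Traceback (most recent call last):
ValueError: zero-size array to reduction operation maximum which has no identity
```

Run:
```python
from h import *
im,_=eyes.get_image("top"); cv2.imwrite("pics/final2.png",cv2.resize(im[140:350,150:430],(800,600),interpolation=cv2.INTER_CUBIC))
```

```text
(no output)
```

View pics/final2.png

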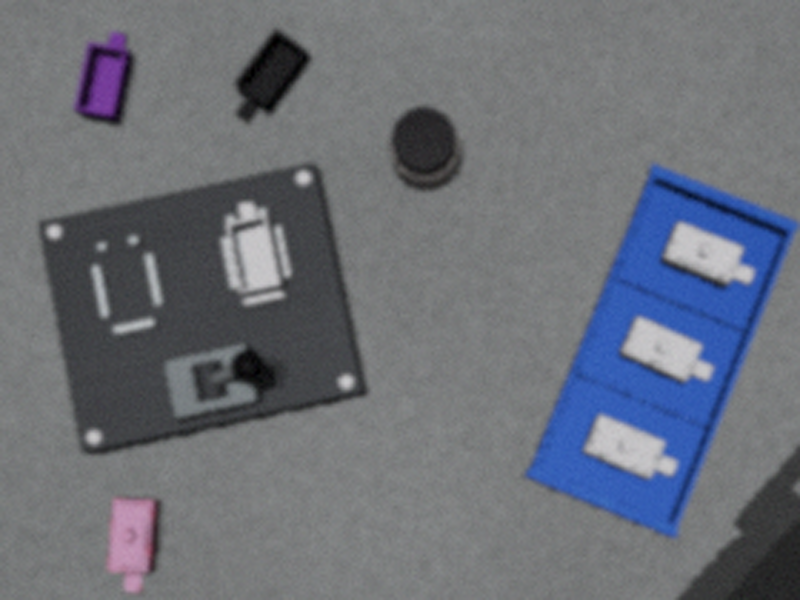

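The final top view shows three aligned shells in the tray at (705,252), (662,348) and (625,445), all with tabs to the right. The left nest is empty, the open shell is in place at (258,255), and the lever ball leans right at (252,370).

```bash
python3 -c "
from bench import hand_in
print(hand_in())"
```

```text
the job is handed in; nothing more can be done
None
```

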